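Hang the first row of a dose card over the shelf edge

ROBOT

A 7-joint arm with a two-finger parallel gripper is mounted at the origin on the work surface. World frame = base frame: x ahead of the robot, y to its left, z up, the work surface at z = 0. Lengths are in m, angles in degrees, forces in N, time in s.
With the tool pointing down it reaches from about 0.425 to 0.875 m from the base axis. Payload 4.7 kg.
Tool frame: the origin (TCP) lies midway between the tips of the shut fingers; the grasp point (between the pads) lies 19 mm behind it; z points along the fingers, y is the direction in which the jaws open and shut (so a half turn about z gives the same grasp; the last joint's range is limited). The gripper opens to 87 mm and grips with 3 to 60 N. Pads are 19 mm wide; open, the fingers measure 117 mm over their backs; the gripper's body (75 mm by 190 mm) begins 51 mm behind the grasp point.
Start: joints at [72.027, 18.392, -4.016, 83.108, 1.295, 78.541, -3.26], TCP at [0.209, -0.615, 0.223] pointing down, gripper open.
Joint ranges: [-163.93, 163.93], [-17.29, 119.83], [-79.2, 71.16], [3.27, 140.29], [-89.18, 269.18], [5.43, 117.66], [-154.24, 154.24]. Speed limits (degrees/s): [147.25, 147.25, 180, 180, 180, 180, 180].

INTERFACE

Orientations are given as [roll, pitch, yaw] about the fixed x, y, z axes, in that order (R = Rz(yaw) Ry(pitch) Rx(roll)).
In Python, from workcell import read_state, camera, order, look_for, trace, place_of gives the robot as it stands.
- The arm moves only by the shell command python3 -m inch 'ROWS' [OPENING] [FORCE]. ROWS is JSON, a list of rows, each a list of 6 numbers: the shift along the tool's x, y, z in m, then the turn, a rotation vector about the tool's x, y, z in degrees. In form: [[tx, ty, tz, wx, wy, wz], ...]. A call has exactly 5 rows; each row is the pose to reach, as a shift and turn from the pose commanded when the call began, along the tool's axes at that moment; what a row does not reach only later rows make up. A row lasts 1/8 s, in which the tool goes at most 62.5 mm and 10.7 degrees, less where a joint would pass 70% of its speed; a pose out of reach is approached as far as the arm can. A call with a gripper value outside its range is refused whole. OPENING is the closure, from 0 (fully open) to 1 (shut), set as the call begins (- or left out, the last holds). The fingers move at their own pace and stop on an object; FORCE is the grip in N (left out, the last holds). Time passes only in rows, so rows that repeat a pose let the fingers close, or fill a call up. It gives the time, the measured TCP pose, the force and the opening at its end, in the units of the state.
- read_state(): the state, without advancing time (a new reading comes with each control period).
- camera(name): name is "scene" or "top" or "wrist"; returns a dict with "img" (400x640x3 uint8, red, green, blue), "range_z" (400x640 float32, m along the optical axis (not along the pixel's ray), 0 where there is no reading), "camera_matrix" (3x3 intrinsics, pixels), "pose" (4x4, takes a point from camera to world coordinates); the wrist camera has in their place "hand_eye" (4x4, takes a point from camera to tool coordinates, whose origin is the TCP and whose axes are the flange's). Camera axes: x right, y down, z forward; pixel columns grow to the right and rows downward; lengths in m; the calibration is good to about 2 mm. The wrist camera is an equidistant fisheye: a pixel r from the principal point sees the ray r / f radians off the axis. A picture is of the moment at which its call begins: read the wrist's pose just before it.
- order.finish_job(): hands the job in, once; it reports no verdict.
Trained networks look in a picture, given as the dict that the camera call returned (one of the last four; its "shot" number tells which), for a name from the list of things; names that differ only in an ending like _2 or _b are one class to them, and where a whole thing is asked for, a point or a joint stands for the part that bears it (a point fixed in the world has none). Each returns a list of dicts, best first, with "conf" (0 to 1); they miss things now and then, are a little off and sometimes report something else, mostly with a low value. They report only what shows in the picture. A call takes as long as a camera call. They do not tell look-alikes from the thing itself.
- look_for(picture, label): "pixel" ([column, row] in pixels, amid what is visible of it).
- trace(picture, label): "mask" (400x640 bool, what is visible of it) and "pixel" ([column, row] in pixels, amid what is visible of it).
- place_of(picture, label): "pixel" ([column, row] in pixels: a listed point, or the origin of a listed thing).
The state is a dict: "time_s": time; "joints": joint angles; "joint_velocities": joint speeds; "joint_torque": joint torques, N m; "tcp_pos": TCP position; "eef_rot": TCP orientation; "ft_force": force on the tool from outside, world axes, zero at the start; "moment": the same for the moment, N m; "grip_width": finger opening in m.
Only numpy, scipy, OpenCV 4.12 (cv2) and the standard library are available. Lean on these libraries where they do the work, as an engineer would, in place of code of your own. Each camera call takes 0.05 s, during which the arm holds its last target. There are 200 camera calls.

TASK

A perforated dose card lies on the raised shelf of the dispensing counter. Push it with the fingertips so that it slides over the shelf's blue front edge, above the green basket, until just the first row of pockets (the row farthest from the blue label end) hangs out and the perforation behind that row lies along the edge, ready for the row to be snapped off. Keep the card flat on the shelf, never lifting or tipping it, leave the other things where they stand, and let go of the card when it is in place.

Things in the scene. Friction and masses are not known exactly. Their poses are not given: they have to be found in the camera images.
- dose_card: Loose white card, 155 (x) x 100 (y) x 5 mm, 60 g, pockets up. Origin: centre of underside. +x: bare label end (last 35 mm, blue label); -x: first row, which starts toward the shelf's front edge, up to 26 deg from square. Clear 18 mm pockets with red-white capsules, 6 mm proud (11 mm over all): rows of 4 at x = -62.5, -32.5, -2.5, 27.5 mm. Dashed dark perforation behind the first row: x = -47.5 mm.
- perf_left (a point): On the card's underside: the +y end of the perforation behind the first row (card x = -47.5, y = +50 mm).
- perf_right (a point): On the card's underside: the -y end of the same perforation (card x = -47.5, y = -50 mm).
- shelf_edge (a point): Middle of the upper front edge of the fixed raised shelf, 80 mm above the counter, level with its top. The shelf is a wooden board 500 (y) x 300 (x) x 18 mm on blue legs; a flush 12 mm blue strip runs along this edge and the strip's outer border is the edge. -x points out over the edge, toward the robot; +x back over the shelf; +y along the edge; z up. Turned up to 17 deg.
- vial_a: Bystander: amber medicine vial with white cap, 36 mm across, 62 mm high, standing near one end of the shelf. Origin at the centre of its foot.
- vial_b: Bystander: white medicine vial with blue cap, 36 mm across, 62 mm high, standing near the other end of the shelf. Origin at the centre of its foot.
- carton_a: Bystander: white and orange medicine carton 45 x 60 x 55 mm standing in a back corner of the shelf. Origin at the centre of its underside.
- basket: Bystander: open green basket 90 x 200 mm, 40 mm high, on the counter below the shelf's front edge, half under the shelf. Origin at the centre of its underside.
- tape: Bystander: green desk tape dispenser, 170 x 58 mm, 97 mm high, on the counter to the left. Origin at the centre of its underside.
- carton_b: Bystander: white and green carton 60 x 110 x 45 mm on the counter to the right. Origin at the centre of its underside.
- blister: Bystander: small silver and copper capsule blister, 95 x 42 mm, 9 mm high, lying in the other back corner of the shelf. Origin at the centre of its underside.
Not all that is in view belongs to the job. Leave any purple look-alike of the dose_card alone.

How it is judged (in metres and radians):
At the end, for the whole second after the job is handed in: The card lies at rest, flat on the shelf, between the ends of the front edge, with both ends of the perforation behind the first row within 6 mm of the shelf's front edge line, so that the first row of pockets is wholly outside the edge and the second wholly on the shelf (x of perf_left in the frame of shelf_edge between -0.006 and 0.006 m and x of perf_right in the frame of shelf_edge between -0.006 and 0.006 m and x of dose_card in the frame of shelf_edge above 0 m and y of perf_left in the frame of shelf_edge below 0.25 m and y of perf_right in the frame of shelf_edge above -0.25 m and z of dose_card in the frame of shelf_edge between -0.003 and 0.003 m and angle between dose_card's own z axis and vertical below 0.05 rad and linear speed of dose_card below 0.01 m/s); the robot touches nothing.
It fails at once if the card is lifted more than 10 mm off the shelf, or falls off it (z of dose_card in the frame of shelf_edge above 0.01 m or z of dose_card in the frame of shelf_edge below -0.02 m).
It fails at once if the card is tipped by more than about 9 degrees (angle between dose_card's own z axis and vertical above 0.15 rad).
It fails at once if another thing is moved more than 20 mm (distance of any of vial_a, vial_b, carton_a, basket, tape, carton_b, blister from where it was at the start of the episode above 0.02 m).
It fails at once if a vial or the carton on the shelf is tipped over (angle between any of vial_a, vial_b, carton_a's own z axis and vertical above 0.4 rad).
It fails at once if the card is pushed with the arm or the gripper's body instead of the fingers (contact force between the arm and dose_card above 0.1 N).
It also fails if it takes over 45 s, if anything falls off the work surface, if the arm or the gripper's body presses on something with over 40 N, if the wrist force passes 120 N, or if a joint passes its speed limit or range.

## Working session

There is one attempt and no reset: what is moved stays moved. The work goes in short steps, Python scripts to look and compute and a shell command to move; the robot and the scene stay as the last step left them, time stands still between calls to the robot, and variables do not carry over. Pictures are saved under pics/ and viewed, about 8 in all and at most 12, crops included, and the job is handed in when it is done.

```bash
ls; mkdir -p pics; cat > h.py <<'E'
import numpy as np, cv2
from workcell import read_state, camera, order, look_for, trace, place_of
def w(p,px,z=None):
    """pixel -> world, by depth, or by plane z"""
    K=p["camera_matrix"];T=p["pose"];u,v=px
    d=np.array([(u-K[0,2])/K[0,0],(v-K[1,2])/K[1,1],1])
    if z is None:
        r=p["range_z"][int(round(v)),int(round(u))]; return T[:3,:3]@(d*r)+T[:3,3]
    D=T[:3,:3]@d; return T[:3,3]+D*(z-T[2,3])/D[2]
def save(n,img): cv2.imwrite(f"pics/{n}.png",cv2.cvtColor(img,cv2.COLOR_RGB2BGR))
E
python3 - <<'E'
from h import *
np.set_printoptions(precision=4,suppress=True)
p=camera("top"); s=camera("scene"); save("top",p["img"]); save("scene",s["img"])
print(p["pose"],p["camera_matrix"],s["pose"])
for l in ["dose_card","perf_left","perf_right","shelf_edge","vial_a","carton_a","basket","blister","tape"]:
    for o in place_of(p,l): print(l,o["pixel"],round(o["conf"],2),w(p,o["pixel"],.08),w(p,o["pixel"]))
st=read_state(); print(st)
E
```

```text
pics
[[-0.0006 -0.9793  0.2022  0.1735]
 [-1.      0.0004 -0.0008 -0.0109]
 [ 0.0007 -0.2022 -0.9793  1.7858]
 [ 0.      0.      0.      1.    ]] [[517.3385   0.     314.8682]
 [  0.     517.3385 198.2339]
 [  0.       0.       1.    ]] [[ 0.2384  0.732  -0.6382  1.3562]
 [ 0.9711 -0.1699  0.1678 -0.2085]
 [ 0.0144 -0.6597 -0.7514  1.0476]
 [ 0.      0.      0.      1.    ]]
dose_card [388.2, 274.5] 0.93 [ 0.2711 -0.2518  0.08  ] [ 0.2754 -0.2624  0.0045]
dose_card [196.0, 274.9] 0.68 [0.2702 0.3761 0.08  ] [0.2745 0.3933 0.0044]
dose_card [282.4, 200.3] 0.62 [0.5187 0.0969 0.08  ] [0.5162 0.0962 0.0923]
dose_card [475.9, 200.4] 0.19 [ 0.518  -0.5541  0.08  ] [ 0.5262 -0.567   0.0394]
perf_left [182.0, 265.4] 0.86 [0.3011 0.4234 0.08  ] [0.3069 0.4434 0.0017]
perf_left [254.8, 203.9] 0.84 [0.5064 0.1895 0.08  ] [0.5062 0.1894 0.0806]
perf_left [376.1, 295.4] 0.75 [ 0.204  -0.2106  0.08  ] [ 0.2055 -0.2202 -0.0019]
perf_right [289.4, 222.2] 0.87 [0.4441 0.0727 0.08  ] [0.4444 0.0728 0.0782]
perf_right [185.4, 290.4] 0.84 [0.2203 0.4083 0.08  ] [0.2224 0.4269 0.0043]
perf_right [401.8,
[... 564 characters left out ...]
49 0.08  ] [0.3946 0.1205 0.0039]
blister [347.6, 165.8] 0.53 [ 0.6386 -0.124   0.08  ] [ 0.6386 -0.124   0.08  ]
tape [168.5, 193.4] 0.88 [0.5426 0.4814 0.08  ] [0.5486 0.4895 0.0519]
{'time_s': 0.55, 'joints': array([72.025 , 18.3914, -4.0187, 83.1085,  1.295 , 78.5418, -3.2607]), 'joint_velocities': array([ 0.0063, -0.0554, -0.0432,  0.0428,  0.0593, -0.0641,  0.0175]), 'joint_torque': array([ -0.0005, -49.0707,  -0.4029, -31.2544,  -0.0636,   0.0342,
         0.    ]), 'tcp_pos': array([ 0.2093, -0.6154,  0.2226]), 'eef_rot': array([179.9966,   0.0021,  18.7856]), 'ft_force': array([ 0.7774,  0.0463, -0.21  ]), 'moment': array([0.0229, 0.0084, 0.0092]), 'grip_width': 0.08726902324890576}
```

View pics/top.png

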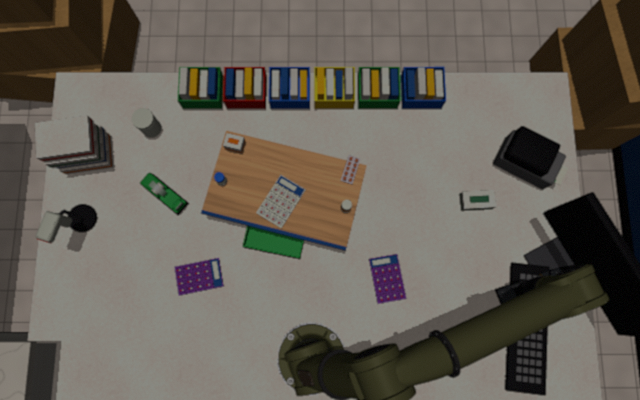

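```bash
python3 - <<'E'
import cv2
a=cv2.imread("pics/top.png")[140:260,200:360]; cv2.imwrite("pics/crop.png",cv2.resize(a,None,fx=5,fy=5,interpolation=cv2.INTER_CUBIC))
E
```

```text
(no output)
```

View pics/crop.png

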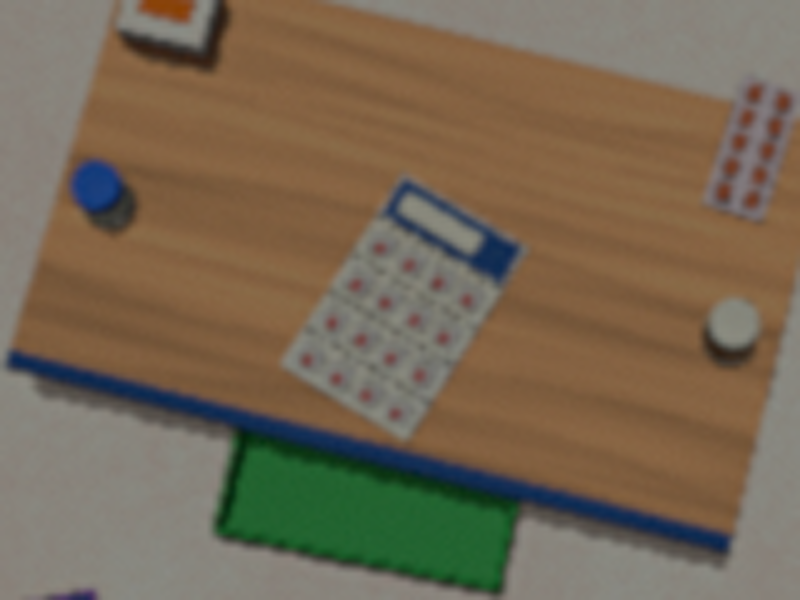

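The card meant is the white one with the blue label, on the shelf at top-view pixel (282,200). It starts with its first row toward the blue edge. The two purple look-alikes lie on the counter at (199,276) and (388,277). Next I'll measure the card's outline and the edge line.

```bash
cat >> h.py <<'E'
def edge(p):
    """outer border of the blue strip: fit (middle, yaw of shelf x), from blue pixels near z=.08"""
    hsv=cv2.cvtColor(p["img"],cv2.COLOR_RGB2HSV)
    m=((hsv[...,0]>100)&(hsv[...,0]<125)&(hsv[...,1]>120)).astype(np.uint8)
    n,l,st,c=cv2.connectedComponentsWithStats(m,connectivity=8)
    return m,l,st
def measure(p):
    hsv=cv2.cvtColor(p["img"],cv2.COLOR_RGB2HSV)
    t=[o for o in trace(p,"dose_card") if abs(w(p,o["pixel"])[2]-.088)<.015][0]
    pts=np.argwhere(t["mask"])[:,::-1]
    W=np.array([w(p,q,.085)[:2] for q in pts])
    c,s,a=cv2.minAreaRect((W*1000).astype(np.float32)); 
    return t,c,s,a
E
python3 - <<'E'
from h import *
np.set_printoptions(precision=4,suppress=True)
p=camera("top"); t,c,s,a=measure(p); print(c,s,a)
m,l,st=edge(p)
for i in range(1,len(st)):
    if st[i][4]>60: print(i,st[i])
for o in place_of(p,"perf_left")+place_of(p,"perf_right"): print(o["pixel"],w(p,o["pixel"],.08))
for o in place_of(p,"shelf_edge"): print(o["pixel"],w(p,o["pixel"],.08))
# edge by depth drop: per column, lowest row whose depth-height is ~0.08
K=p["camera_matrix"];T=p["pose"]
v,u=np.mgrid[:400,:640]; d=np.stack([(u-K[0,2])/K[0,0],(v-K[1,2])/K[1,1],np.ones_like(u)],-1)*p["range_z"][...,None]
X=d@T[:3,:3].T+T[:3,3]
ok=(abs(X[...,2]-.08)<.012)
P=[]
for col in range(215,340,2):
    r=np.where(ok[185:262,col])[0]
    if len(r): P.append(w(p,(col,185+r.max()+.5),.08)[:2])
P=np.array(P,np.float32)
f=cv2.fitLine(P,cv2.DIST_HUBER,0,.01,.01).ravel(); n=np.array([-f[1],f[0]]); 
print("depth edge",f,np.degrees(np.arctan2(f[1],f[0])),np.abs((P-f[2:])@n).max(),P[0],P[-1])
E
```

```text
Traceback (most recent call last):
  File "h.py", line 19, in measure
    t=[o for o in trace(p,"dose_card") if abs(w(p,o["pixel"])[2]-.088)<.015][0]
      ~~~~~~~~~~~~~~~~~~~~~~~~~~~~~~~~~~~~~~~~~~~~~~~~~~~~~~~~~~~~~~~~~~~~~~^^^
IndexError: list index out of range
```

```bash
python3 -m inch '[[0.05,-0.02,-0.02,0,0,0],[0.1,-0.06,-0.02,0,0,0],[0.15,-0.1,-0.02,0,0,0],[0.2,-0.14,-0.02,0,0,0],[0.25,-0.18,-0.02,0,0,0]]' 0.3
```

```text
time_s: 1.27
tcp_pos: [0.3856, -0.3679, 0.2429]
eef_rot: [179.9, -0.0, 18.8]
ft_force: [1.4, -0.5, -0.3]
grip_width: 0.0616
```

```bash
cat > m.py <<'E'
from h import *
np.set_printoptions(precision=4,suppress=True)
def cloud(p):
    K=p["camera_matrix"];T=p["pose"]
    v,u=np.mgrid[:400,:640]; d=np.stack([(u-K[0,2])/K[0,0],(v-K[1,2])/K[1,1],np.ones_like(u)],-1)*p["range_z"][...,None]
    return d@T[:3,:3].T+T[:3,3]
def run(p,cen=(282,200)):
    hsv=cv2.cvtColor(p["img"],cv2.COLOR_RGB2HSV)
    X=cloud(p)
    wood=(hsv[...,0]>4)&(hsv[...,0]<22)&(hsv[...,1]>75)
    blue=(hsv[...,0]>100)&(hsv[...,0]<125)&(hsv[...,1]>110)
    # edge: per column, sub-pixel lowest blue border
    on=(wood|blue)&(X[...,2]>.06)
    P=[]
    for col in range(212,342):
        r=np.where(blue[195:255,col])[0]
        if len(r): P.append(w(p,(col,195+r.max()+.5),.08)[:2])
    P=np.array(P,np.float32)
    for _ in range(4):
        f=cv2.fitLine(P,cv2.DIST_HUBER,0,.01,.01).ravel().astype(float); n=np.array([-f[1],f[0]])
        if n[0]<0:n=-n
        P=P[np.abs((P-f[2:])@n)<.004]
    card=(((hsv[...,1]<75)|blue)&(X[...,2]>.07)&(X[...,2]<.11)).astype(np.uint8)
    k,l,st,_=cv2.connectedComponentsWithStats(card,connectivity=4)
    i=l[cen[1]-6:cen[1]+7,cen[0]-6:cen[0]+7]; i=np.bincount(i[i>0]).argmax()
    mk=l==i
    W=np.array([w(p,q,.085)[:2]*1000 for q in np.argwhere(mk)[:,::-1]],np.float32)
    rect=cv2.minAreaRect(W)
    return P,f,n,mk,rect
if __name__=="__main__":
    p=camera("top"); P,f,n,mk,rect=run(p)
    print("edge n yaw",np.degrees(np.arctan2(n[1],n[0])),f[2:],len(P)); print(rect); print("corners",cv2.boxPoints(rect),"x",(cv2.boxPoints(rect)/1000-f[2:])@n)
    for L in ("perf_left","perf_right","shelf_edge"):
        for o in place_of(p,L):
            q=w(p,o["pixel"],.08)
            if q[0]>.4: print(L,o["pixel"],q,"x",(q[:2]-f[2:])@n)
    im=p["img"].copy(); im[mk]=(im[mk]*.5+[0,127,0]).astype(np.uint8)
    save("m",cv2.resize(im[140:260,200:360],None,fx=4,fy=4,interpolation=cv2.INTER_NEAREST))
E
python3 m.py
```

```text
edge n yaw -14.496152047112162 [0.4102 0.1157] 130
((516.0052490234375, 103.03875732421875), (101.74246978759766, 156.25193786621094), 58.594295501708984)
corners [[422.8161 100.3312]
 [556.1769  18.9092]
 [609.1944 105.7463]
 [475.8336 187.1683]] x [0.016  0.1655 0.1951 0.0456]
perf_left [257.3, 201.9] [0.5132 0.1813 0.08  ] x 0.08327735045390547
perf_right [287.4, 217.6] [0.4597 0.0795 0.08  ] x 0.056918783758493074
perf_right [270.8, 229.3] [0.4203 0.1343 0.08  ] x 0.005057661090176066
perf_right [348.1, 166.1] [ 0.6376 -0.1257  0.08  ] x 0.2805140766578265
shelf_edge [271.1, 231.9] [0.4116 0.1332 0.08  ] x -0.003091300277654839
```

View pics/m.png

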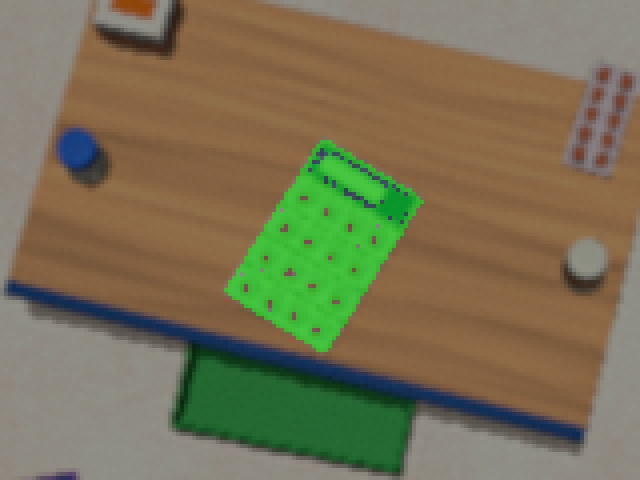

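```bash
python3 -m inch '[[0.042,-0.04,0,0,0,5],[0.084,-0.08,0,0,0,10],[0.126,-0.12,0,0,0,15],[0.168,-0.16,0,0,0,20],[0.21,-0.2,0,0,0,25]]' 0.3
python3 -m inch '[[0,0,0,0,0,0],[0,0,0,0,0,0],[0,0,0,0,0,0],[0,0,0,0,0,0],[0,0,0,0,0,0]]'
cat > go.py <<'E'
import sys
from h import *
from scipy.spatial.transform import Rotation as R
x,y,z,yaw=map(float,sys.argv[1:5]); s=read_state(); r=R.from_euler("xyz",s["eef_rot"],degrees=True)
r2=R.from_euler("xyz",[180,0,yaw],degrees=True)
print("now",s["tcp_pos"].round(4),s["eef_rot"].round(2),s["ft_force"].round(2),s["time_s"])
print("shift",r.inv().apply(np.array([x,y,z])-s["tcp_pos"]).round(4),"turn",np.degrees((r.inv()*r2).as_rotvec()).round(2))
E
python3 go.py .603 .050 .12 -31.4
```

```text
time_s: 2.1
tcp_pos: [0.5196, -0.1135, 0.2427]
eef_rot: [179.9, -0.0, -6.6]
ft_force: [0.8, -0.3, 1.0]
grip_width: 0.0607
time_s: 2.72
tcp_pos: [0.5189, -0.1135, 0.2426]
eef_rot: [180.0, -0.0, -6.3]
ft_force: [0.5, -0.1, 0.0]
grip_width: 0.0611
now [ 0.5189 -0.1135  0.2426] [179.99  -0.    -6.3 ] [ 0.52 -0.13  0.03] 2.725
shift [ 0.0656 -0.1718  0.1225] turn [ 1.00e-02 -1.00e-02  2.51e+01]
```

```bash
python3 -m inch '[[0.018,-0.045,0,0,0,6],[0.035,-0.09,0,0,0,12],[0.052,-0.135,0,0,0,18],[0.0656,-0.1718,0.04,0,0,25.1],[0.0656,-0.1718,0.08,0,0,25.1]]'
python3 -m inch '[[0,0,0.02,0,0,0],[0,0,0.04,0,0,0],[0,0,0.043,0,0,0],[0,0,0.043,0,0,0],[0,0,0.043,0,0,0]]'
python3 go.py .603 .050 .083 -31.4
python3 - <<'E'
from h import *
p=camera("scene"); save("s2",cv2.resize(p["img"][100:300,200:460],None,fx=3,fy=3)); 
E
```

```text
time_s: 3.35
tcp_pos: [0.6038, 0.0556, 0.162]
eef_rot: [-179.8, -0.0, -31.0]
ft_force: [-0.1, 0.2, 1.0]
grip_width: 0.0611
time_s: 3.98
tcp_pos: [0.6038, 0.0509, 0.1209]
eef_rot: [-179.9, -0.1, -31.3]
ft_force: [-0.1, 0.8, -0.1]
grip_width: 0.0608
now [0.6038 0.0509 0.1209] [-1.7994e+02 -1.1000e-01 -3.1340e+01] [-0.12  0.79 -0.1 ] 3.975
shift [-0.0003  0.0012  0.0379] turn [-0.06 -0.11  0.06]
```

View pics/s2.png

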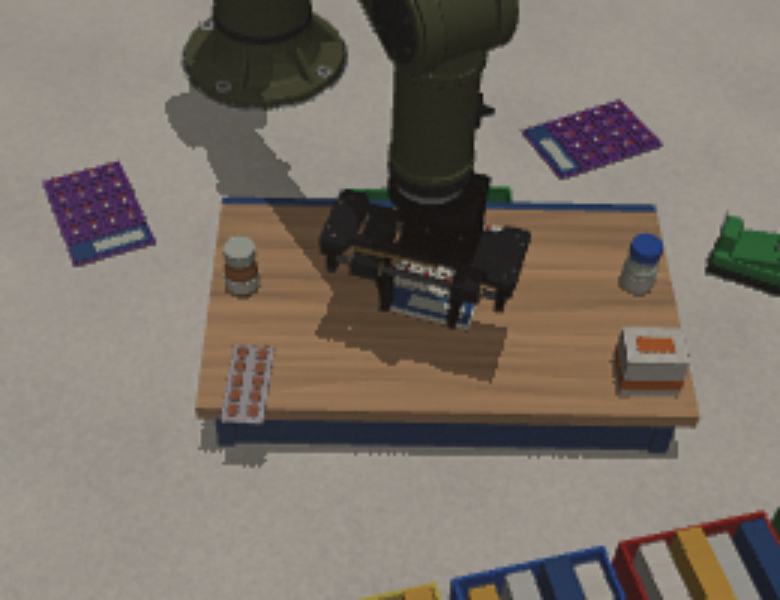

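The fingers stand behind and above the label end (around (420,295) in this crop), and both vials are clear. I'll lower them slightly farther back from the card.

```bash
python3 -m inch '[[0.005,0.001,0.01,0,0,0],[0.005,0.001,0.02,0,0,0],[0.005,0.001,0.03,0,0,0],[0.005,0.001,0.038,0,0,0],[0.005,0.001,0.038,0,0,0]]'
python3 go.py .603 .050 .0825 -31.4
python3 - <<'E'
from m import *
from scipy.spatial.transform import Rotation as R
p=camera("wrist"); save("w1",p["img"]); print(p["hand_eye"],p["camera_matrix"])
E
```

```text
time_s: 4.65
tcp_pos: [0.6065, 0.0477, 0.081]
eef_rot: [180.0, 0.0, -31.3]
ft_force: [0.7, 0.2, -0.0]
grip_width: 0.0608
now [0.6065 0.0477 0.081 ] [ 1.7999e+02  3.0000e-02 -3.1300e+01] [ 0.72  0.25 -0.05] 4.65
shift [-0.0042 -0.0001 -0.0015] turn [0.01 0.03 0.1 ]
[[-0.0004 -0.9601 -0.2796  0.0777]
 [ 1.     -0.0003 -0.0005  0.    ]
 [ 0.0004 -0.2796  0.9601 -0.1609]
 [ 0.      0.      0.      1.    ]] [[309.7069   0.     319.5703]
 [  0.     309.7069 200.6825]
 [  0.       0.       1.    ]]
```

View pics/w1.png

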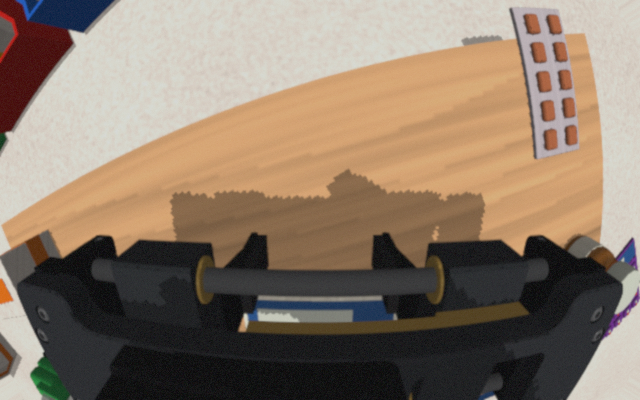

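```bash
python3 -m inch '[[-0.004,0,-0.0015,0,0,0],[-0.008,0,-0.0015,0,0,0],[-0.012,0,-0.0015,0,0,0],[-0.015,0,-0.0015,0,0,0],[-0.017,0,-0.0015,0,0,0]]'
cat > plan.py <<'E'
import numpy as np
# tool-frame rows of an arc push, 4 calls of 5 rows: card centre along its own -x, 45 mm, turning +16.9 deg
D=.087;N=20;L=.045;A=np.radians(16.9)
c=np.zeros(2);a=0.;T=[(D,0.,0.)]
for i in range(N):
    a+=A/N/2;c-=L/N*np.array([np.cos(a),np.sin(a)]);a+=A/N/2
    T.append((c[0]+D*np.cos(a),c[1]+D*np.sin(a),a))
for k in range(0,N,5):
    x0,y0,a0=T[k];R=[]
    for x,y,b in T[k+1:k+6]:
        dx,dy=x-x0,y-y0
        tx=np.cos(a0)*dx+np.sin(a0)*dy; ty=np.sin(a0)*dx-np.cos(a0)*dy
        R.append([round(tx,4),round(ty,4),0,0,0,round(-np.degrees(b-a0),2)])
    print(R)
print(c)
E
python3 plan.py; python3 go.py .6 .05 .0825 -31.4
```

```text
time_s: 5.32
tcp_pos: [0.592, 0.0565, 0.0831]
eef_rot: [180.0, -0.0, -31.3]
ft_force: [-0.1, -0.3, -0.2]
grip_width: 0.061
[[np.float64(-0.0023), np.float64(-0.0013), 0, 0, 0, np.float64(-0.84)], [np.float64(-0.0045), np.float64(-0.0025), 0, 0, 0, np.float64(-1.69)], [np.float64(-0.0068), np.float64(-0.0037), 0, 0, 0, np.float64(-2.53)], [np.float64(-0.0091), np.float64(-0.0049), 0, 0, 0, np.float64(-3.38)], [np.float64(-0.0115), np.float64(-0.006), 0, 0, 0, np.float64(-4.22)]]
[[np.float64(-0.0023), np.float64(-0.0013), 0, 0, 0, np.float64(-0.84)], [np.float64(-0.0045), np.float64(-0.0025), 0, 0, 0, np.float64(-1.69)], [np.float64(-0.0068), np.float64(-0.0037), 0, 0, 0, np.float64(-2.53)], [np.float64(-0.0091), np.float64(-0.0049), 0, 0, 0, np.float64(-3.38)], [np.float64(-0.0115), np.float64(-0.006), 0, 0, 0, np.float64(-4.22)]]
[[np.float64(-0.0023), np.float64(-0.0013), 0, 0, 0, np.float64(-0.84)], [np.float64(-0.0045), np.float64(-0.0025), 0, 0, 0, np.float64(-1.69)], [np.float64(-0.0068), np.float64(-0.0037), 0, 0, 0, np.float64(-2.53)], [np.float64(-0.0091), np.float64(-0.0049), 0, 0, 0, np.float64(-3.38)], [np.float64(-0.0115), np.float64(-0.006), 0, 0, 0, np.float64(-4.22)]]
[[np.float64(-0.0023), np.float64(-0.0013), 0, 0, 0, np.float64(-0.84)], [np.float64(-0.0045), np.float64(-0.0025), 0, 0, 0, np.float64(-1.69)], [np.float64(-0.0068), np.float64(-0.0037), 0, 0, 0, np.float64(-2.53)], [np.float64(-0.0091), np.float64(-0.0049), 0, 0, 0, np.float64(-3.38)], [np.float64(-0.0115), np.float64(-0.006), 0, 0, 0, np.float64(-4.22)]]
[-0.04435072 -0.0065887 ]
now [0.592  0.0565 0.0831] [ 1.7999e+02 -1.0000e-02 -3.1310e+01] [-0.08 -0.25 -0.22] 5.325
shift [0.0102 0.0014 0.0006] turn [ 0.01 -0.01  0.09]
```

```bash
python3 -m inch '[[-0.001,0,0.001,0,0,0],[-0.002,0,0.001,0,0,0],[-0.002,0,0.001,0,0,0],[-0.002,0,0.001,0,0,0],[-0.002,0,0.001,0,0,0]]'
python3 -m inch '[[-0.0023,-0.0013,0,0,0,-0.85],[-0.0045,-0.0025,0,0,0,-1.7],[-0.0068,-0.0037,0,0,0,-2.5],[-0.009,-0.005,0,0,0,-3.4],[-0.0115,-0.006,0,0,0,-4.2]]'
python3 -m inch '[[-0.0023,-0.0013,0,0,0,-0.85],[-0.0045,-0.0025,0,0,0,-1.7],[-0.0068,-0.0037,0,0,0,-2.5],[-0.009,-0.005,0,0,0,-3.4],[-0.0115,-0.006,0,0,0,-4.2]]'
python3 go.py .6 .05 .0825 -31.4
python3 - <<'E'
from h import *
t=camera("top"); s=camera("scene")
a=cv2.resize(t["img"][150:260,220:340],None,fx=3.6,fy=3.6); b=cv2.resize(s["img"][150:260,290:390],None,fx=3.6,fy=3.6)
save("c1",np.hstack([a,b]))
E
```

```text
time_s: 5.95
tcp_pos: [0.5905, 0.0574, 0.082]
eef_rot: [180.0, -0.0, -31.3]
ft_force: [0.0, -0.1, -0.4]
grip_width: 0.0612
time_s: 6.58
tcp_pos: [0.5836, 0.0687, 0.082]
eef_rot: [180.0, -0.0, -27.1]
ft_force: [-0.8, 0.7, 0.3]
grip_width: 0.0606
time_s: 7.2
tcp_pos: [0.5762, 0.0792, 0.082]
eef_rot: [180.0, -0.0, -22.9]
ft_force: [-1.1, 0.5, -0.7]
grip_width: 0.0608
now [0.5762 0.0792 0.082 ] [180.    -0.   -22.86] [-1.14  0.46 -0.73] 7.2
shift [ 0.0333  0.0177 -0.0005] turn [ 0.   -0.    8.54]
```

View pics/c1.png

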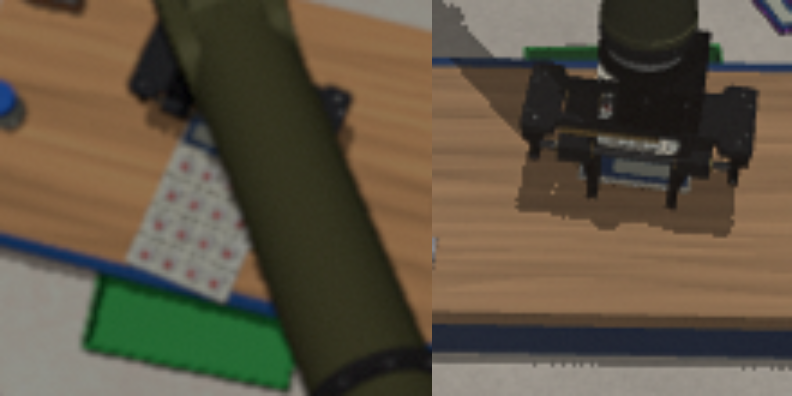

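The card is turning with the fingers. In the top crop its first row reaches from (128,262) to (224,300), just at the blue strip. I'll finish the arc and then measure the card.

```bash
python3 -m inch '[[-0.0023,-0.0013,0,0,0,-0.85],[-0.0045,-0.0025,0,0,0,-1.7],[-0.0068,-0.0037,0,0,0,-2.5],[-0.009,-0.005,0,0,0,-3.4],[-0.0115,-0.006,0,0,0,-4.2]]'
python3 -m inch '[[-0.0023,-0.0013,0,0,0,-0.85],[-0.0045,-0.0025,0,0,0,-1.7],[-0.0068,-0.0037,0,0,0,-2.5],[-0.009,-0.005,0,0,0,-3.4],[-0.0115,-0.006,0,0,0,-4.2]]'
python3 go.py .6 .05 .082 -14.5
cat > front.py <<'E'
from m import *
# first-row end of the card from the visible part in the top view; edge line from the start view
F=np.array([.4102,.1157]); n=np.array([np.cos(np.radians(-14.5)),np.sin(np.radians(-14.5))]); t=np.array([-n[1],n[0]])
s=read_state(); print("tcp shelf x,y",(s["tcp_pos"][:2]-F)@n,(s["tcp_pos"][:2]-F)@t)
p=camera("top"); hsv=cv2.cvtColor(p["img"],cv2.COLOR_RGB2HSV); X=cloud(p)
m=(hsv[...,1]<75)&(X[...,2]>.07)&(X[...,2]<.105)
v,u=np.nonzero(m); W=np.array([w(p,q,.085)[:2] for q in zip(u,v)]); S=np.c_[(W-F)@n,(W-F)@t]
S=S[(S[:,0]>-.08)&(S[:,0]<.06)&(abs(S[:,1])<.1)]
# front border: per 4 mm bin of y the smallest x
for y in np.arange(-.08,.08,.01):
    q=S[(S[:,1]>=y)&(S[:,1]<y+.01)]
    if len(q)>5: print(round(y+.005,3),"front x mm",round(q[:,0].min()*1000,1),len(q))
save("f",cv2.resize(p["img"][170:250,230:330],None,fx=6,fy=6,interpolation=cv2.INTER_CUBIC))
for L in ("perf_left","perf_right"):
    for o in place_of(p,L):
        q=w(p,o["pixel"],.08)[:2]-F
        if abs(q@n)<.05: print(L,o["pixel"],round(o["conf"],2),q@n,q@t)
E
python3 front.py
```

```text
time_s: 7.92
tcp_pos: [0.5679, 0.0893, 0.082]
eef_rot: [180.0, -0.0, -18.7]
ft_force: [-0.1, 0.6, -1.1]
grip_width: 0.0611
time_s: 8.55
tcp_pos: [0.5589, 0.0986, 0.082]
eef_rot: [180.0, -0.0, -14.5]
ft_force: [1.0, -0.0, -0.3]
grip_width: 0.0609
now [0.5589 0.0986 0.082 ] [180.    -0.   -14.46] [ 0.98 -0.   -0.34] 8.55
shift [0.0519 0.0368 0.    ] turn [ 0.   -0.    0.04]
tcp shelf x,y 0.14826365587679904 0.020684266067054254
-0.025 front x mm -16.6 34
-0.015 front x mm -16.7 43
-0.005 front x mm -16.8 59
0.005 front x mm -15.2 64
0.015 front x mm -16.9 67
0.025 front x mm -17.0 70
0.035 front x mm -16.2 64
0.045 front x mm -17.1 70
0.055 front x mm -17.2 66
0.065 front x mm -16.4 66
0.075 front x mm -10.8 13
perf_left [256.2, 222.3] 0.89 0.0156228962512889 0.07397173761181138
perf_right [289.8, 231.5] 0.87 0.013763202579549006 -0.04252754125129894
```

The card is square to the edge. Its front is about 17 mm out and needs to be 30 mm out, and the TCP and network estimates agree on roughly 13–14 mm more. I'll push straight, stopping slightly short, then back off and check.

```bash
python3 -m inch '[[-0.003,0,0,0,0,0],[-0.006,0,0,0,0,0],[-0.009,0,0,0,0,0],[-0.011,0,0,0,0,0],[-0.0125,0,0,0,0,0]]'
python3 -m inch '[[0,0,0,0,0,0],[0,0,0,0,0,0],[0.002,0,0,0,0,0],[0.008,0,0,0,0,0],[0.015,0,0,0,0,0]]'
python3 front.py
```

```text
time_s: 9.32
tcp_pos: [0.5468, 0.1016, 0.082]
eef_rot: [180.0, -0.0, -14.5]
ft_force: [-0.4, 0.2, 0.3]
grip_width: 0.0608
time_s: 9.95
tcp_pos: [0.562, 0.0976, 0.082]
eef_rot: [180.0, -0.0, -14.5]
ft_force: [0.3, 0.0, -0.1]
grip_width: 0.0608
tcp shelf x,y 0.1515290932013372 0.020503175191984625
-0.025 front x mm -28.7 48
-0.015 front x mm -29.5 58
-0.005 front x mm -29.6 75
0.005 front x mm -29.7 79
0.015 front x mm -28.1 76
0.025 front x mm -29.8 81
0.035 front x mm -29.9 77
0.045 front x mm -29.2 80
0.055 front x mm -30.0 77
0.065 front x mm -29.3 80
0.075 front x mm -21.3 17
perf_left [256.9, 225.5] 0.69 0.005830525106949733 0.06878275116245587
perf_right [286.5, 237.9] 0.58 -0.009614974203529726 -0.03748033297234532
```

View pics/f.png

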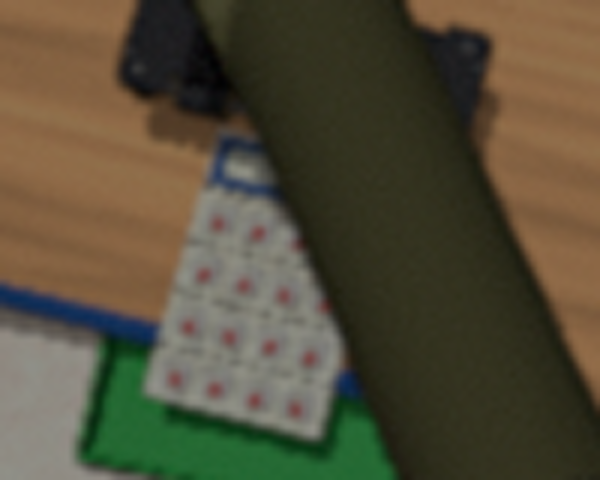

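The first row now hangs over the basket, and the edge line meets the card between rows 1 and 2 (left side near (155,345)). I'll lift clear, swing aside and measure without obstruction.

```bash
python3 -m inch '[[0.01,0,-0.03,0,0,0],[0.01,0,-0.07,0,0,0],[0.01,0,-0.11,0,0,0],[0.01,0,-0.15,0,0,0],[0.01,0,-0.16,0,0,0]]'
python3 -m inch '[[0,0.06,0,0,0,0],[0,0.12,0,0,0,0],[0,0.18,0,0,0,0],[0,0.24,0,0,0,0],[0,0.3,0,0,0,0]]'
python3 - <<'E'
from m import *
p=camera("top"); P,f,n,mk,rect=run(p,(275,215))
F=np.array([.4102,.1157]); n=np.array([np.cos(np.radians(-14.5)),np.sin(np.radians(-14.5))])
t=np.array([-n[1],n[0]])
print("rect",rect); B=cv2.boxPoints(rect)/1000; print("corners xy",np.c_[(B-F)@n,(B-F)@t])
# re-fit the edge with blue pixels clear of the card
hsv=cv2.cvtColor(p["img"],cv2.COLOR_RGB2HSV); blue=(hsv[...,0]>100)&(hsv[...,0]<125)&(hsv[...,1]>110)
r=[]
for col in list(range(206,250))+list(range(295,342)):
    k=np.where(blue[205:255,col])[0]
    if len(k): r.append((w(p,(col,205+k.max()+.5),.08)[:2]-F)@n)
print("edge offset now mm",np.median(r)*1000,np.std(r)*1000,len(r))
for L in ("perf_left","perf_right"):
    for o in place_of(p,L):
        q=w(p,o["pixel"],.08)[:2]-F
        if abs(q@n)<.05: print(L,o["pixel"],round(o["conf"],2),q@n,q@t)
save("g",cv2.resize(p["img"][150:260,205:345],None,fx=5,fy=5,interpolation=cv2.INTER_CUBIC))
E
```

```text
time_s: 10.72
tcp_pos: [0.5724, 0.096, 0.245]
eef_rot: [-179.9, -0.3, -14.5]
ft_force: [0.0, 0.3, 0.9]
grip_width: 0.0608
time_s: 11.35
tcp_pos: [0.4946, -0.1967, 0.241]
eef_rot: [180.0, 0.1, -14.5]
ft_force: [0.9, -1.0, 0.1]
grip_width: 0.0608
rect ((460.90594482421875, 117.62199401855469), (497.6175537109375, 156.65345764160156), 75.93342590332031)
corners xy [[-0.0278 -0.2348]
 [ 0.1288 -0.2337]
 [ 0.1251  0.264 ]
 [-0.0316  0.2628]]
edge offset now mm 0.3634372171181259 1.0415934426928073 91
perf_left [253.9, 228.2] 0.78 -0.005397633476355096 0.07598010442067002
perf_right [286.3, 234.1] 0.85 0.00246047080602607 -0.03353423235625316
```

View pics/g.png

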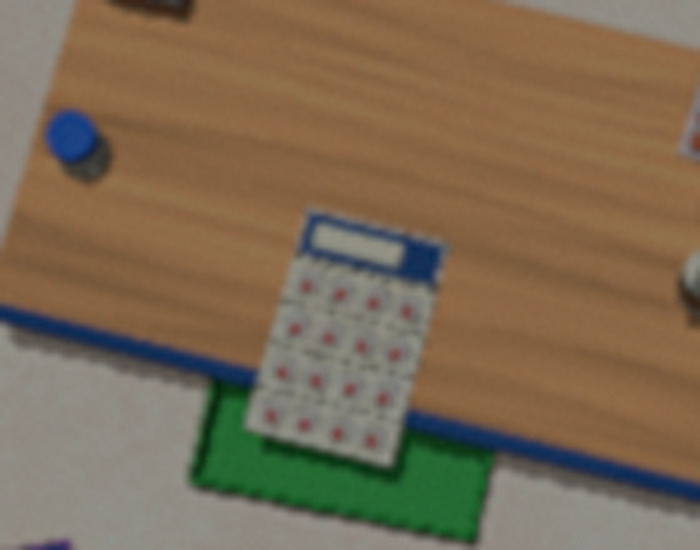

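The card lies square with one row out, but my mask merged with the blue strip. I'll repeat the fit without the strip.

```bash
python3 - <<'E'
from m import *
F=np.array([.4102,.1157]); n=np.array([np.cos(np.radians(-14.5)),np.sin(np.radians(-14.5))]);t=np.array([-n[1],n[0]])
for k in range(3):
    p=camera("top"); hsv=cv2.cvtColor(p["img"],cv2.COLOR_RGB2HSV); X=cloud(p)
    blue=(hsv[...,0]>100)&(hsv[...,0]<125)&(hsv[...,1]>110)
    v,u=np.nonzero(((hsv[...,1]<75)|blue)&(X[...,2]>.07)&(X[...,2]<.11))
    W=np.array([w(p,q,.085)[:2] for q in zip(u,v)]); S=np.c_[(W-F)@n,(W-F)@t]; b=blue[v,u]
    ok=(S[:,0]>-.05)&(S[:,0]<.15)&(S[:,1]>-.06)&(S[:,1]<.1)&~(b&(S[:,0]<.02))
    c,s,a=cv2.minAreaRect((S[ok]*1000).astype(np.float32)); B=cv2.boxPoints((c,s,a))
    print("centre",c,"size",s,"ang",a,"perf mid x by centre",c[0]-47.5)
    print(B.round(1).tolist()); print("height overhang/label",np.median(X[v,u,2][ok&(S[:,0]<-.003)]),np.median(X[v,u,2][ok&(S[:,0]>.1)]))
E
```

```text
centre (48.45879364013672, 19.606815338134766) size (156.70941162109375, 154.37884521484375) ang 0.17953293025493622 perf mid x by centre 0.9587936401367188
[[-30.100000381469727, 96.5999984741211], [-29.700000762939453, -57.79999923706055], [127.0999984741211, -57.29999923706055], [126.5999984741211, 97.0]]
height overhang/label 0.08742296267563876 0.08521884720245376
centre (48.570068359375, 19.774169921875) size (156.6534881591797, 154.38316345214844) ang 0.4334357678890228 perf mid x by centre 1.070068359375
[[-30.299999237060547, 96.4000015258789], [-29.200000762939453, -58.0], [127.5, -56.79999923706055], [126.30000305175781, 97.5999984741211]]
height overhang/label 0.08800599812469434 0.08571279290562772
centre (48.45879364013672, 19.606815338134766) size (156.70941162109375, 154.37884521484375) ang 0.17953293025493622 perf mid x by centre 0.9587936401367188
[[-30.100000381469727, 96.5999984741211], [-29.700000762939453, -57.79999923706055], [127.0999984741211, -57.29999923706055], [126.5999984741211, 97.0]]
height overhang/label 0.08777347380278155 0.08508529855539448
```

```bash
python3 -m inch '[[0,0,0,0,0,0],[0,0,0,0,0,0],[0,0,0,0,0,0],[0,0,0,0,0,0],[0,0,0,0,0,0]]'; python3 -c "
from workcell import order; print(order.finish_job())"
```

```text
time_s: 12.28
tcp_pos: [0.4959, -0.1951, 0.242]
eef_rot: [180.0, 0.0, -14.5]
ft_force: [-0.9, 0.0, -0.8]
grip_width: 0.0615
the job is handed in; nothing more can be done
None
```

I pushed the white dose card from its label end with both fingertips. It turned about 17° to square up with the shelf, and its first row now hangs over the blue front edge. I then backed off, lifted clear and handed the job in at about 12 s.

**Position:** in the last overhead view the card's front is about 30 mm out. That puts the middle of the perforation about +1 mm from the edge line, with a skew of roughly 1 mm or less across the card, against a tolerance of 6 mm. The fingertip position during the push agreed to within about 1 mm.

**Flatness and contact:** depth readings put the label at about 85 mm and the overhanging row at about 88 mm, which fits a flat card with raised pockets. Wrist force stayed at about 1 N throughout, and nothing was touching the robot at the end.

**Checks that failed or disagreed:**
- **Perforation points:** the network's points were noisier. The last ones were −5.4 mm and +2.5 mm, which average close to the fit but suggest a skew the card outline does not show.
- **Card outline:** my first outline fit after release merged with the blue strip, and even the repeat gave a false card width, so I relied only on its front and back ends.
- **Other objects:** I did not measure the vials, cartons, blister, basket or tape afterwards. The blue-capped vial and the basket looked unmoved in the last picture; the others were only partly in view or out of view.

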